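# Fit a T-stud into the keyboard mounting strut and run it up to the stop

### The arm

A 7-joint arm with a two-finger parallel gripper is mounted at the origin on the work surface. World frame = base frame: x ahead of the robot, y to its left, z up, the work surface at z = 0. Lengths are in mm, angles in rad, forces in N, time in s.
With the tool pointing down it reaches from about 400 to 850 mm from the base axis. Payload 6.9 kg.
Tool frame: the origin (TCP) lies at the very end of the fingers, on their centre line; the grasp point (between the pads) lies 19 mm behind it; z points along the fingers, y is the line along which they close (so a half turn about z gives the same grasp; the last joint's range is limited). The gripper opens to 85 mm and grips with 20 to 120 N. Pads are 22 mm wide; open, the fingers measure 114 mm over their backs; the gripper's body (76 mm by 85 mm) begins 54 mm behind the grasp point. The pads swing forward as they close: fully open they stand 13 mm farther back than shut.
Start: joints at [-1.192, 0.507, -0.238, 1.5, 0.126, 1.149, -0.155], TCP at [168.412, 601.87, 192.075] pointing down, gripper open.
Joint ranges: [-3.08, 3.08], [-0.24, 2.05], [-1.43, 1.35], [0, 2.5], [-1.52, 4.66], [0.17, 1.96], [-2.89, 2.89]. Speed limits (rad/s): [2.39, 2.39, 3.14, 3.14, 3.14, 3.14, 3.14].

### API

Orientations are given as a unit quaternion [x, y, z, w].
In Python, from plant import robot gives the robot as it stands.
- The arm moves only by the tool jog_arm, never from a script. Its argument "motion" is a list of rows, each an object of numbers: "wx", "wy", "wz": the turn, a rotation vector about the tool's x, y, z in units of 6 degrees (1.0 is 6 degrees); "dx", "dy", "dz": the shift along the tool's x, y, z in cm; "claw": the opening, from -1 (shut) to 1 (fully open), so that 0 is half open. A call has 1 to 8 rows; each row shifts and turns the commanded pose from where the row before left it, along the tool's axes as they then stand; what a row does not reach is not made up. A row lasts 1/12 s, in which the tool goes at most 41.7 mm and 7.16 degrees, less where a joint would pass 70% of its speed; a pose out of reach is approached as far as the arm can. A call with a gripper value outside its range is refused whole. The fingers move at their own pace and stop on an object; "squeeze" is the grip in N (left out, the last holds). Time passes only in rows, so rows that do not move let the fingers close. It gives the time, the measured TCP pose, the force, the opening and the grip force at its end, in the units of the state.
- robot.get_obs(): the state, without advancing time (a new reading comes with each control period).
- robot.get_image(name): name is "scene" or "top"; returns a dict with "pixels" (480x640x3 uint8, red, green, blue), "intrinsics" (3x3 intrinsics, pixels), "D" ([k1, k2, p1, p2, k3] as OpenCV has them; the pictures are not rectified), "camera_from_world" (4x4, takes a point from world to camera coordinates). Camera axes: x right, y down, z forward; pixel columns grow to the right and rows downward; lengths in mm; the calibration is good to about 2 mm. A picture is of the moment at which its call begins. There is no depth.
- robot.sign_off(): hands the job in; it is judged then, once.
Trained networks look in a picture, given as the dict that the camera call returned (one of the last four; its "shot" number tells which), for a name from the list of things; names that differ only in an ending like _2 or _b are one class to them, and where a whole thing is asked for, a point or a joint stands for the part that bears it (a point fixed in the world has none). Each returns a list of dicts, best first, with "score" (0 to 1); they miss things now and then, are a little off and sometimes report something else, mostly with a low value. They report only what shows in the picture. A call takes as long as a camera call. They do not tell look-alikes from the thing itself.
- robot.find_in(picture, thing): "rect" ([left, top, width, height] in pixels, round what is visible of it).
The state is a dict: "clock": time; "qpos": joint angles; "qd": joint speeds; "effort": joint torques, N m; "position": TCP position; "eef_rot": TCP orientation; "contact_force": force on the tool from outside, world axes, zero at the start; "torque": the same for the moment, N m; "grip_width": finger opening in mm; "gripper_force": force on a finger pad.
Only numpy, scipy, OpenCV 4.12 (cv2) and the standard library are available. Lean on these libraries where they do the work, as an engineer would, in place of code of your own. Each camera call takes 0.05 s, during which the arm holds its last target. There are 200 camera calls.

### The job

Take the red-handled T-stud out of its white holder and lower it, its hammer head in line with the slot, into the slotted aluminium strut until its washer sits on the lips, feeling for the slot with a light touch because the strut lies loose sideways in its cradle. Then turn it a quarter turn so that the head catches under the lips, and slide it along the slot towards the red end bracket, gently, until it has pushed the sprung plunger inside the channel fully home against the hard stop behind it. Let go and leave it there, upright, crosswise, still touching the plunger, with nothing forced and the other things on the desk undisturbed.

Things in the scene. Friction and masses are not known exactly. Their poses are not given: they have to be found in the camera images.
- stud_grip (a point): Centre of the T-stud's red bar handle: 36 mm long (x), 12 mm thick (y, pinch here), 35 mm tall (z up). Below the bar: steel washer 30 mm across, 3 mm thick, its top 17.5 mm below this point (keep fingertips above it); then a round brass boss 19.4 mm across down to the foot. At the bottom the hammer head, a bar 32 (x) x 10 x 8 mm: it passes the slot only with x along it. Loose, about 150 g
- stud_foot (a point): Centre of the underside of the same T-stud, 35 mm below the handle's centre; same axes. With the washer resting on the lips it lies 14.5 mm below the strut's top face
- holder: White open plastic holder 50 x 36 x 12 mm (walls 4 mm, floor 4 mm) fixed on the desk, the stud stands in it, loose, along the holder's x. Origin at the centre of its underside
- stud: The whole T-stud; origin at its foot, as point stud_foot
- keyboard: Half of a split keyboard, white plate with red switches, 115 x 140 x 28 mm, fixed; bystander
- thumb_cluster: White thumb-cluster plate with two switches and brass standoffs, 70 x 100 x 24 mm, fixed; bystander (stands left or right, in the place the stud holder does not take)
- acrylic: Loose yellow clear plate 80 x 110 x 5 mm; bystander
- wheel: Loose black wheel 44 mm across; bystander
- dpad: Loose white cap 42 mm across; bystander
- driver: Loose screwdriver 170 mm; bystander
- spare_nut: Loose plain steel channel nut 32 x 19 x 8 mm, a spare; bystander
- standoff_jar: Jar 52 mm across, 70 mm tall; bystander
- cradle: Grey cradle fixed on the desk, 66 (x) x 240 mm (y), origin under its centre. In it the aluminium strut: 41 mm wide, top face 38 mm above the desk, slot 22 mm wide along the full y, lips 4 mm thick, inside 36 mm wide, 23 mm deep below the lips. The strut lies up to 6 mm to either side (x) of the cradle's centre line; not reported: see or feel it. It stays put under 30 N
- bracket: Red end bracket 60 x 10 x 30 mm at the strut's -y end, flush with its top; origin at the strut's end face, 8 mm up. A stop reaches from it into the channel, at a hand-set place not reported: its hard face lies 40 to 90 mm from the bracket (towards +y), and a weakly sprung brass plunger (0.2 to 0.4 N) stands 5 mm out of that. It meets the stud's boss. Resistance rises sharply at the hard stop
- slot_mid (a point): Middle of the cradle's length, on the cradle's (not the slot's own) centre line, at the height of the strut's top face; axes as the cradle's: y along the slot, z up. A seated stud's head hangs 2.5 mm below the lips
Things that resemble listed ones, but are neither listed nor needed, are in the scene too. Several things look just like the stud: the one meant starts farthest from the robot's base.

How it is judged (in metres and radians):
On the way, in this order (a step that is already met when the one before it is completed fails the run):
1. the stud is down in the slot, its head in line with the slot and below the lips (z of stud_foot in the frame of cradle between 0.015 and 0.028 m and x of stud_foot in the frame of cradle between -0.011 and 0.011 m and y of stud_foot in the frame of cradle between -0.08 and 0.115 m and angle between stud_foot's own z axis and vertical below 0.2 rad and angle between the x axis of stud_foot and the y axis of cradle, either way round below 0.4 rad), for 0.1 s.
2. turned about a quarter turn in the slot, head under the lips (z of stud_foot in the frame of cradle between 0.015 and 0.028 m and x of stud_foot in the frame of cradle between -0.011 and 0.011 m and y of stud_foot in the frame of cradle between -0.08 and 0.115 m and angle between stud_foot's own z axis and vertical below 0.2 rad and angle between the x axis of stud_foot and the y axis of cradle, either way round above 1.2 rad), for 0.1 s.
3. slid, still crosswise, firmly against the hard stop (over 1 N) (all of step 2 and contact force between stud and bracket above 1 N), for 0.03 s.
At the end, for the whole second after the job is handed in: The T-stud stands in the slot, head below the lips (foot 15 to 28 mm above the desk, within 11 mm of the cradle's centre line), upright within 0.2 rad, its head at least 1.2 rad across the slot, still touching the sprung plunger (over 0.05 N, so within 5 mm of the hard stop), at rest and released (all of step 2 and contact force between stud and bracket above 0.05 N and linear speed of stud below 0.01 m/s).
It fails at once if the stud is forced against the strut (over 30 N) (contact force between stud and cradle above 30 N).
It fails at once if the stud is rammed into the stop (over 20 N) (contact force between stud and bracket above 20 N).
It fails at once if a loose bystander is moved over 15 mm (distance of any of acrylic, wheel, dpad, driver, spare_nut, standoff_jar from where it was at the start of the episode above 0.015 m).
It fails at once if the robot leans on the keyboard parts (contact force between any of the arm, the fingers and keyboard above 5 N or contact force between any of the arm, the fingers and thumb_cluster above 5 N).
It also fails if it takes over 72 s, if anything falls off the work surface, if the arm or the gripper's body presses on something with over 40 N, if the wrist force passes 120 N, or if a joint passes its speed limit or range.

## Working session

There is one attempt and no reset: what is moved stays moved. The work goes in short steps, Python scripts to look and compute and a tool call to move; the robot and the scene stay as the last step left them, time stands still between calls to the robot, and variables do not carry over. Pictures are saved under pics/ and viewed, at most 10 in all, crops included, and the job is handed in when it is done.

Besides the shell and the picture viewer there is one more tool, called after "Emit:" by a JSON object that holds its "fn" and its "kwargs", one argument or row to a line. jog_arm: Moves the arm, as the interface text tells. Its arguments: {"type":"object","properties":{"motion":{"type":"array"},"squeeze":{"type":"number"}},"required":["motion"]}

```bash
mkdir -p pics; ls
cat > h.py <<'E'
import numpy as np, cv2
from plant import robot
def shot(n,name=None):
    p=robot.get_image(n)
    if name: cv2.imwrite('pics/'+name,p['pixels'][:,:,::-1])
    return p
def ray(p,uv):
    K=np.array(p['intrinsics']);D=np.array(p['D']);T=np.array(p['camera_from_world'])
    q=cv2.undistortPoints(np.array([[uv]],float),K,D)[0,0]
    R=T[:3,:3];c=-R.T@T[:3,3];d=R.T@np.array([q[0],q[1],1.]);return c,d
def atz(p,uv,z):
    c,d=ray(p,uv);return c+d*(z-c[2])/d[2]
def proj(p,X):
    K=np.array(p['intrinsics']);D=np.array(p['D']);T=np.array(p['camera_from_world'])
    return cv2.projectPoints(np.array(X,float).reshape(-1,1,3),cv2.Rodrigues(T[:3,:3])[0],T[:3,3],K,D)[0][:,0]
E
python3 - <<'E'
from h import *
s=robot.get_obs();print({k:np.round(v,3).tolist() for k,v in s.items()})
for n in('scene','top'):
    p=shot(n,n+'0.png');T=np.array(p['camera_from_world']);print(n,-T[:3,:3].T@T[:3,3])
    for t in('stud','stud_grip','holder','cradle','bracket','thumb_cluster','keyboard'):
        for r in robot.find_in(p,t)[:5]:
            x,y,w,h=r['rect'];print(t,np.round(r['rect']).tolist(),round(r['score'],2),atz(p,(x+w/2,y+h/2),{'stud':30,'stud_grip':45,'cradle':30,'bracket':25}.get(t,10)).round()[:2])
E
```

```text
pics
{'clock': 0.0, 'qpos': [-1.192, 0.508, -0.237, 1.501, 0.126, 1.149, -0.155], 'qd': [0.0, -0.0, 0.0, 0.001, 0.001, 0.0, 0.0], 'effort': [0.0, -62.059, -2.186, -24.965, 0.013, 0.012, 0.0], 'position': [168.338, 601.312, 191.239], 'eef_rot': [0.136, 0.991, -0.001, -0.0], 'contact_force': [0.195, -0.584, -0.256], 'torque': [-0.012, -0.036, -0.006], 'gripper_force': 0.0, 'grip_width': 85.438}
scene [1357.44265557 -590.22139041  749.29952198]
stud [159.0, 240.0, 17.0, 27.0] 0.93 [ 394. -289.]
stud [202.0, 235.0, 13.0, 32.0] 0.71 [ 440. -214.]
stud [134.0, 232.0, 15.0, 27.0] 0.71 [ 332. -322.]
stud [167.0, 260.0, 20.0, 30.0] 0.6 [ 475. -305.]
stud_grip [204.0, 240.0, 12.0, 27.0] 0.82 [ 468. -224.]
stud_grip [134.0, 234.0, 15.0, 28.0] 0.78 [ 363. -331.]
stud_grip [158.0, 243.0, 18.0, 22.0] 0.68 [ 416. -299.]
stud_grip [275.0, 210.0, 99.0, 54.0] 0.66 [570.   2.]
stud_grip [164.0, 262.0, 25.0, 26.0] 0.63 [ 494. -312.]
holder [164.0, 277.0, 28.0, 18.0] 0.6 [ 485. -310.]
cradle [270.0, 206.0, 103.0, 60.0] 0.89 [544.  15.]
bracket [165.0, 276.0, 28.0, 17.0] 0.74 [ 499. -312.]
bracket [276.0,
[... 287 characters left out ...]
7. -322.]
stud [157.0, 190.0, 17.0, 16.0] 0.71 [656. 325.]
stud [437.0, 295.0, 18.0, 17.0] 0.62 [ 443. -219.]
stud [478.0, 277.0, 25.0, 21.0] 0.5 [ 472. -306.]
stud_grip [479.0, 276.0, 24.0, 19.0] 0.6 [ 477. -302.]
stud_grip [469.0, 323.0, 27.0, 17.0] 0.55 [ 391. -282.]
stud_grip [490.0, 353.0, 25.0, 24.0] 0.51 [ 327. -318.]
stud_grip [141.0, 268.0, 61.0, 51.0] 0.28 [469. 305.]
holder [248.0, 240.0, 141.0, 35.0] 0.21 [534.  26.]
cradle [248.0, 241.0, 141.0, 32.0] 0.63 [534.  24.]
bracket [334.0, 242.0, 53.0, 30.0] 0.89 [534. -57.]
bracket [480.0, 277.0, 23.0, 18.0] 0.61 [ 475. -309.]
thumb_cluster [139.0, 269.0, 62.0, 51.0] 0.75 [465. 319.]
keyboard [214.0, 98.0, 77.0, 69.0] 0.63 [789. 156.]
```

View pics/top0.png

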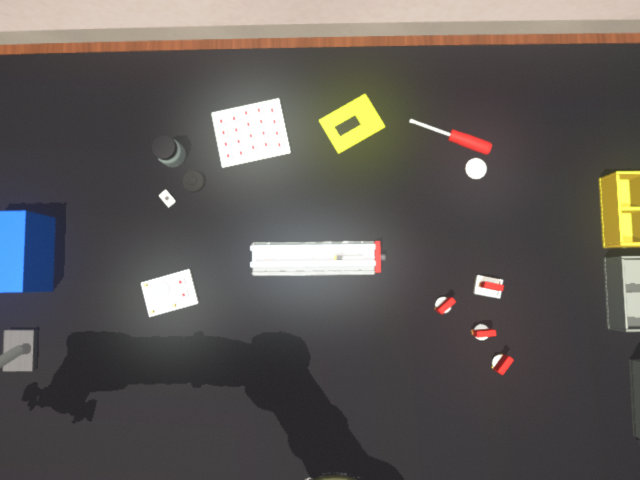

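View pics/scene0.png

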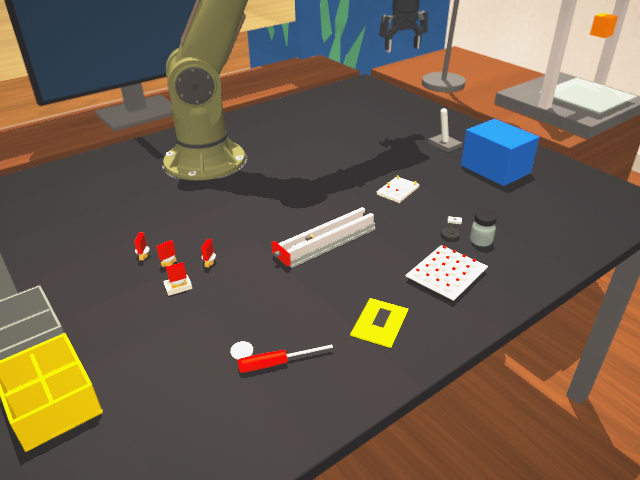

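The pictures show four red-handled studs. In the top view they are at (490,286) in the white holder, (446,305), (484,332) and (503,364). They lie 566, 490, 482 and 455 mm from the base, so the one in the holder is farthest and is the one I want. The strut is at (315,258) with the bracket at its right end (378,257), and the brass plunger shows at about (340,257).

Run:
```python
from h import *
t=shot('top');s=shot('scene')
def crop(p,x,y,w,h,f): return cv2.resize(p['pixels'][y:y+h,x:x+w,::-1],None,fx=f,fy=f,interpolation=cv2.INTER_CUBIC)
a=crop(t,460,265,60,45,5);b=crop(s,150,245,60,60,5)
c=crop(t,242,232,160,50,5)
o=np.zeros((590,800,3),np.uint8);o[:225,:300]=a;o[:300,310:610]=b;o[320:570,:800]=c
cv2.imwrite('pics/crop1.png',o)
def mask(p,box,f):
    m=np.zeros((480,640),bool);x,y,w,h=box;m[y:y+h,x:x+w]=1
    i=p['pixels'].astype(int);return m&f(i[...,0],i[...,1],i[...,2])
red=lambda r,g,b:(r>120)&(g<80)&(b<80)
wht=lambda r,g,b:(r>130)&(g>130)&(b>120)
def rect(m,p,z):
    v,u=np.nonzero(m);P=np.array([atz(p,(x,y),z)[:2] for x,y in zip(u,v)])
    return cv2.minAreaRect(P.astype(np.float32)),P.mean(0)
m=mask(t,(465,268,50,40),red);print('red',m.sum(),rect(m,t,56))
m2=mask(t,(465,268,50,40),lambda r,g,b:wht(r,g,b)|red(r,g,b));print('holder',rect(m2,t,16))
m=mask(t,(372,235,14,45),red);print('brk top',rect(m,t,38))
v,u=np.nonzero(m);print(u.min(),u.max(),v.min(),v.max())
m=mask(t,(242,232,135,50),lambda r,g,b:(r>110)&(g>110)&(b>110));print('strut',rect(m,t,38))
# cross profile
i=t['pixels'].astype(int).sum(2)//3
for u0 in(262,290,320,360):print(u0,[(v,int(x)) for v,x in enumerate(i[236:282,u0-3:u0+4].mean(1),236)])
print(atz(t,(315,258),38),atz(t,(315,257),38))
```

```text
red 27 (((474.4521789550781, -300.8677062988281), (42.447998046875, 11.400632858276367), 80.23625946044922), array([ 476.42611798, -294.4508876 ]))
holder (((473.8959045410156, -305.894775390625), (56.716148376464844, 38.555171966552734), 78.60862731933594), array([ 473.62881128, -302.78194764]))Traceback (most recent call last):
  File "<stdin>", line 18, in <module>
  File "<stdin>", line 15, in rect
cv2.error: OpenCV(4.12.0) /io/opencv/modules/imgproc/src/convhull.cpp:143: error: (-215:Assertion failed) total >= 0 && (depth == CV_32F || depth == CV_32S) in function 'convexHull'
```

View pics/crop1.png

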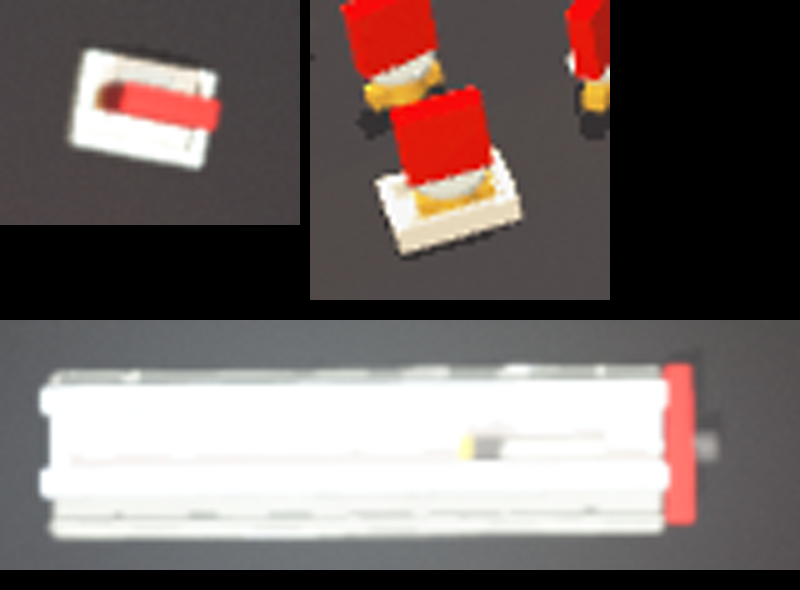

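The crop confirms the choice: the holder stud stands upright, with its handle along the holder's long side. The strut's lips show at v≈245–250.6 and 261–267.4, and the plunger tip is near u≈334. Next I'll measure the strut precisely.

Run:
```python
from h import *
t=shot('top');s=shot('scene')
i=t['pixels'].astype(int)
red=(i[...,0]-i[...,1]>60)&(i[...,0]-i[...,2]>50)
def rr(m,z,nm):
    v,u=np.nonzero(m);P=np.array([atz(t,(x,y),z)[:2] for x,y in zip(u,v)]).astype(np.float32);print(nm,m.sum(),cv2.minAreaRect(P),P.mean(0))
b=red.copy();b[:,:370]=0;b[:,392:]=0;b[:235]=0;b[280:]=0;rr(b,38,'brk')
b=red.copy();b[:,:465]=0;b[:,515:]=0;b[:268]=0;b[308:]=0;rr(b,56.5,'handle')
v,u=np.nonzero(b);print('handle u',u.min(),u.max(),v.min(),v.max())
g=i.sum(2)//3
for u0 in(250,251,252,374,375):print(u0,[int(x) for x in g[238:280,u0]])
for u0 in(280,300,350):print(u0,[int(x) for x in i[238:280,u0-3:u0+4,2].mean(1)])
for v0 in(256,257,258):print(v0,'B',[int(x) for x in i[v0,328:350,2]],'R',[int(x) for x in i[v0,370:385,1]])
for uv in((250,248),(250,264),(375,248),(375,264)):print(uv,atz(t,uv,38).round(1))
print('scene cradle etc');
cv2.imwrite('pics/crop2.png',cv2.resize(s['pixels'][200:275,262:382,::-1],None,fx=6.5,fy=6.5,interpolation=cv2.INTER_CUBIC))
```

```text
brk 184 ((534.298828125, -87.89302825927734), (11.53469467163086, 59.60230255126953), 88.83560943603516) [534.29083 -88.97625]
handle 158 ((475.8657531738281, -300.14141845703125), (43.85905838012695, 13.033902168273926), 76.67179107666016) [ 475.6926  -300.38547]
handle u 480 503 281 290
250 [97, 98, 99, 99, 98, 99, 110, 162, 228, 241, 243, 240, 189, 121, 103, 99, 100, 101, 100, 101, 101, 101, 104, 139, 225, 242, 243, 241, 224, 152, 108, 101, 101, 101, 103, 104, 102, 101, 101, 100, 99, 99]
251 [96, 98, 99, 100, 103, 119, 146, 216, 254, 255, 255, 255, 243, 163, 132, 131, 131, 131, 131, 131, 131, 131, 134, 189, 253, 255, 255, 255, 253, 204, 121, 108, 108, 109, 123, 137, 122, 106, 101, 101, 99, 100]
252 [97, 97, 98, 101, 123, 176, 200, 230, 254, 255, 255, 255, 252, 244, 243, 243, 243, 242, 243, 243, 243, 242, 243, 249, 254, 255, 255, 255, 254, 225, 164, 161, 160, 161, 191, 202, 174, 128, 105, 101, 100, 101]
374 [95, 96, 95, 124, 148, 173, 249, 254, 254, 254, 253, 240, 213, 206, 206, 205, 206, 209, 230, 236, 211, 197, 237, 253, 254, 254, 254, 246, 206, 187, 186, 183, 172, 206, 200, 182,
[... 906 characters left out ...]
, 255, 254, 212, 188, 186, 189, 186, 185, 182, 187, 205, 237, 250, 251, 250, 251, 251, 251] R [255, 255, 255, 255, 225, 128, 122, 120, 119, 117, 137, 159, 165, 164, 152]
257 B [253, 253, 253, 253, 253, 244, 199, 186, 185, 185, 185, 183, 182, 191, 223, 252, 255, 255, 255, 255, 255, 255] R [253, 255, 255, 255, 232, 130, 122, 120, 119, 118, 129, 154, 170, 171, 161]
258 B [245, 244, 244, 245, 243, 230, 194, 186, 185, 184, 184, 182, 182, 197, 234, 253, 254, 255, 255, 254, 254, 254] R [244, 250, 253, 248, 202, 124, 122, 120, 117, 118, 121, 141, 159, 160, 150]
(250, 248) [553.9 156.6  38. ]
(250, 264) [523.  156.6  38. ]
(375, 248) [550.6 -84.4  38. ]
(375, 264) [519.9 -83.8  38. ]
scene cradle etc
```

View pics/crop2.png

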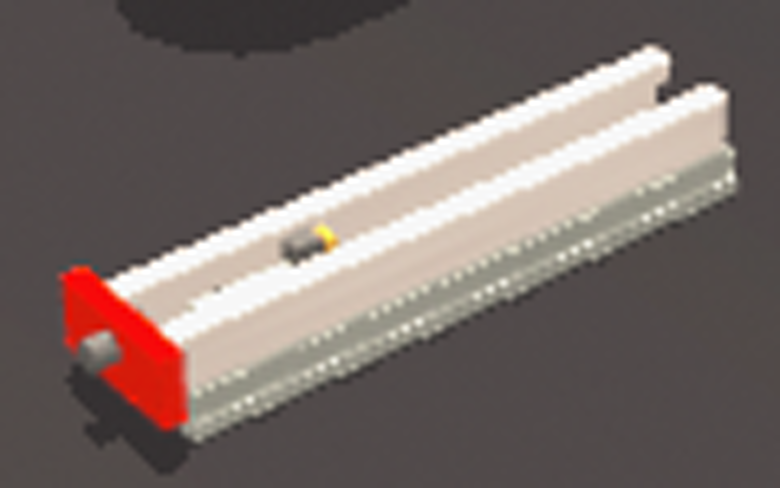

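The scene crop shows the strut over a grey cradle, with the brass plunger tip about a third of the way from the bracket. Next I'll refine the stud pose by fitting a box to both views and plan the transit.

```bash
cat >> h.py <<'E'
from scipy.optimize import minimize
from scipy.spatial.transform import Rotation as Ro
def boxpts(x,y,yaw,z0,z1,L=36,W=12):
    c,s=np.cos(yaw),np.sin(yaw)
    return np.array([[x+a*c-b*s,y+a*s+b*c,z] for a in(-L/2,L/2) for b in(-W/2,W/2) for z in(z0,z1)])
def redm(p,box,f=None):
    i=p['pixels'].astype(int);m=(i[...,0]-i[...,1]>60)&(i[...,0]-i[...,2]>50)
    x,y,w,h=box;k=np.zeros_like(m);k[y:y+h,x:x+w]=1;return (m&k).astype(np.float32)
def fitbox(views,x0,z0,z1):
    S=8
    def cost(q):
        e=0
        for p,m,(bx,by,w,h) in views:
            P=(proj(p,boxpts(q[0],q[1],q[2]/20,z0,z1))-[bx,by]+.5)*S
            im=np.zeros((h*S,w*S),np.float32);cv2.fillConvexPoly(im,cv2.convexHull(P.astype(np.float32)).astype(np.int32),1.)
            im=cv2.resize(im,(w,h),interpolation=cv2.INTER_AREA);e+=np.abs(im-m[by:by+h,bx:bx+w]).sum()
        return e
    r=minimize(cost,[x0[0],x0[1],x0[2]*20],method='Nelder-Mead',options=dict(initial_simplex=[[x0[0]+a,x0[1]+b,x0[2]*20+c] for a,b,c in((0,0,0),(5,0,1),(0,5,1),(-3,-3,-3))],xatol=.05,fatol=.05))
    return r.x/[1,1,20],r.fun
def pose():
    s=robot.get_obs();R=Ro.from_quat(s['eef_rot']).as_matrix();return np.array(s['position']),R
def yawof(R): return np.arctan2(R[1,1],R[0,1])
def plan(way,start=None):
    """way: list of (xyz, tool-y yaw deg, rows); prints rows in tool axes for a downward tool"""
    p,R=pose();y=yawof(R)
    if start is not None: p,y=np.array(start[0],float),np.radians(start[1])
    for X,yd,n in way:
        dp=(np.array(X)-p)/n;dy=(np.radians(yd)-y)/n
        for k in range(n):
            ty=np.array([np.cos(y),np.sin(y),0]);tz=np.array([0,0,-1.]);tx=np.cross(ty,tz)
            print([round(float(dp@a)/10,2) for a in(tx,ty,tz)],'wz',round(float(-np.degrees(dy))/6,3));y+=dy
        p=np.array(X,float);print('-')
E
python3 - <<'E'
from h import *
t=shot('top');s=shot('scene')
bt=(470,270,45,35);bs=(160,255,35,35)
mt=redm(t,bt);ms=redm(s,bs)
for V in([(t,mt,bt)],[(s,ms,bs)],[(t,mt,bt),(s,ms,bs)]):
    q,e=fitbox(V,(475,-304,np.radians(77)),21.5,56.5);print(q[:2].round(1),np.degrees(q[2]).round(1),e,sum(v[1].sum() for v in V))
p,R=pose();print(np.degrees(yawof(R)))
plan([((520,100,191),2,16),((475,-304,120),-13,12)])
E
```

```text
[ 475.8 -304.7] 77.7 20.1875 157.0
[ 475.1 -305.1] 75.2 75.484375 371.0
[ 475.4 -305.2] 75.8 100.203125 528.0
74.37217174826202
[-2.96, -2.43, 0.01] wz 0.754
[-3.14, -2.19, 0.01] wz 0.754
[-3.31, -1.93, 0.01] wz 0.754
[-3.45, -1.67, 0.01] wz 0.754
[-3.57, -1.39, 0.01] wz 0.754
[-3.67, -1.1, 0.01] wz 0.754
[-3.74, -0.81, 0.01] wz 0.754
[-3.8, -0.51, 0.01] wz 0.754
[-3.82, -0.21, 0.01] wz 0.754
[-3.83, 0.09, 0.01] wz 0.754
[-3.81, 0.39, 0.01] wz 0.754
[-3.77, 0.69, 0.01] wz 0.754
[-3.7, 0.99, 0.01] wz 0.754
[-3.61, 1.27, 0.01] wz 0.754
[-3.5, 1.56, 0.01] wz 0.754
[-3.37, 1.83, 0.01] wz 0.754
-
[-3.35, -0.49, 0.59] wz 0.208
[-3.36, -0.42, 0.59] wz 0.208
[-3.37, -0.35, 0.59] wz 0.208
[-3.38, -0.27, 0.59] wz 0.208
[-3.38, -0.2, 0.59] wz 0.208
[-3.39, -0.12, 0.59] wz 0.208
[-3.39, -0.05, 0.59] wz 0.208
[-3.39, 0.02, 0.59] wz 0.208
[-3.39, 0.1, 0.59] wz 0.208
[-3.38, 0.17, 0.59] wz 0.208
[-3.38, 0.24, 0.59] wz 0.208
[-3.37, 0.32, 0.59] wz 0.208
-
```

Emit:
{"fn": "jog_arm", "kwargs": {
  "motion": [
    {"dx": -2.96, "dy": -2.43, "wz": 0.754, "claw": 0},
    {"dx": -3.14, "dy": -2.19, "wz": 0.754, "claw": 0},
    {"dx": -3.31, "dy": -1.93, "wz": 0.754, "claw": 0},
    {"dx": -3.45, "dy": -1.67, "wz": 0.754, "claw": 0},
    {"dx": -3.57, "dy": -1.39, "wz": 0.754, "claw": 0},
    {"dx": -3.67, "dy": -1.1, "wz": 0.754, "claw": 0},
    {"dx": -3.74, "dy": -0.81, "wz": 0.754, "claw": 0},
    {"dx": -3.8, "dy": -0.51, "wz": 0.754, "claw": 0}
  ]
}}

```text
schema error: expected keys wx, wy, wz, dx, dy, dz, claw
```

Emit:
{"fn": "jog_arm", "kwargs": {
  "motion": [
    {"dx": -3.82, "dy": -0.21, "wz": 0.754, "claw": 0},
    {"dx": -3.83, "dy": 0.09, "wz": 0.754, "claw": 0},
    {"dx": -3.81, "dy": 0.39, "wz": 0.754, "claw": 0},
    {"dx": -3.77, "dy": 0.69, "wz": 0.754, "claw": 0},
    {"dx": -3.7, "dy": 0.99, "wz": 0.754, "claw": 0},
    {"dx": -3.61, "dy": 1.27, "wz": 0.754, "claw": 0},
    {"dx": -3.5, "dy": 1.56, "wz": 0.754, "claw": 0},
    {"dx": -3.37, "dy": 1.83, "wz": 0.754, "claw": 0}
  ]
}}

```text
schema error: expected keys wx, wy, wz, dx, dy, dz, claw
```

All seven keys are required in every row.

Emit:
{"fn": "jog_arm", "kwargs": {
  "motion": [
    {"wx": 0, "wy": 0, "dz": 0, "dx": -2.96, "dy": -2.43, "wz": 0.754, "claw": 0},
    {"wx": 0, "wy": 0, "dz": 0, "dx": -3.14, "dy": -2.19, "wz": 0.754, "claw": 0},
    {"wx": 0, "wy": 0, "dz": 0, "dx": -3.31, "dy": -1.93, "wz": 0.754, "claw": 0},
    {"wx": 0, "wy": 0, "dz": 0, "dx": -3.45, "dy": -1.67, "wz": 0.754, "claw": 0},
    {"wx": 0, "wy": 0, "dz": 0, "dx": -3.57, "dy": -1.39, "wz": 0.754, "claw": 0},
    {"wx": 0, "wy": 0, "dz": 0, "dx": -3.67, "dy": -1.1, "wz": 0.754, "claw": 0},
    {"wx": 0, "wy": 0, "dz": 0, "dx": -3.74, "dy": -0.81, "wz": 0.754, "claw": 0},
    {"wx": 0, "wy": 0, "dz": 0, "dx": -3.8, "dy": -0.51, "wz": 0.754, "claw": 0}
  ]
}}

```text
clock: 1.77
position: [345.0, 349.3, 192.4]
eef_rot: [0.439, 0.899, 0.0, 0.0]
contact_force: [0.4, -0.4, -0.6]
grip_width: 42.5
gripper_force: 0.0
```

Emit:
{"fn": "jog_arm", "kwargs": {
  "motion": [
    {"wx": 0, "wy": 0, "dz": 0, "dx": -3.82, "dy": -0.21, "wz": 0.754, "claw": 0},
    {"wx": 0, "wy": 0, "dz": 0, "dx": -3.83, "dy": 0.09, "wz": 0.754, "claw": 0},
    {"wx": 0, "wy": 0, "dz": 0, "dx": -3.81, "dy": 0.39, "wz": 0.754, "claw": 0},
    {"wx": 0, "wy": 0, "dz": 0, "dx": -3.77, "dy": 0.69, "wz": 0.754, "claw": 0},
    {"wx": 0, "wy": 0, "dz": 0, "dx": -3.7, "dy": 0.99, "wz": 0.754, "claw": 0},
    {"wx": 0, "wy": 0, "dz": 0, "dx": -3.61, "dy": 1.27, "wz": 0.754, "claw": 0},
    {"wx": 0, "wy": 0, "dz": 0, "dx": -3.5, "dy": 1.56, "wz": 0.754, "claw": 0},
    {"wx": 0, "wy": 0, "dz": 0, "dx": -3.37, "dy": 1.83, "wz": 0.754, "claw": 0}
  ]
}}

```text
clock: 2.43
position: [520.9, 98.3, 192.4]
eef_rot: [0.696, 0.718, 0.0, 0.0]
contact_force: [0.0, -0.1, 0.3]
grip_width: 42.6
gripper_force: 0.0
```

Emit:
{"fn": "jog_arm", "kwargs": {
  "motion": [
    {"wx": 0, "wy": 0, "dz": 0.6, "dx": -3.35, "dy": -0.49, "wz": 0.21, "claw": 0},
    {"wx": 0, "wy": 0, "dz": 0.6, "dx": -3.36, "dy": -0.42, "wz": 0.21, "claw": 0},
    {"wx": 0, "wy": 0, "dz": 0.6, "dx": -3.37, "dy": -0.35, "wz": 0.21, "claw": 0},
    {"wx": 0, "wy": 0, "dz": 0.6, "dx": -3.38, "dy": -0.27, "wz": 0.21, "claw": 0},
    {"wx": 0, "wy": 0, "dz": 0.6, "dx": -3.38, "dy": -0.2, "wz": 0.21, "claw": 0},
    {"wx": 0, "wy": 0, "dz": 0.6, "dx": -3.39, "dy": -0.12, "wz": 0.21, "claw": 0},
    {"wx": 0, "wy": 0, "dz": 0.6, "dx": -3.39, "dy": -0.05, "wz": 0.21, "claw": 0},
    {"wx": 0, "wy": 0, "dz": 0.6, "dx": -3.39, "dy": 0.02, "wz": 0.21, "claw": 0}
  ]
}}

```text
clock: 3.1
position: [489.5, -171.0, 144.0]
eef_rot: [0.755, 0.655, 0.0, 0.0]
contact_force: [0.8, -0.7, -0.2]
grip_width: 42.6
gripper_force: 0.0
```

Emit:
{"fn": "jog_arm", "kwargs": {
  "motion": [
    {"wx": 0, "wy": 0, "dz": 0.6, "dx": -3.39, "dy": 0.1, "wz": 0.21, "claw": 0},
    {"wx": 0, "wy": 0, "dz": 0.6, "dx": -3.38, "dy": 0.17, "wz": 0.21, "claw": 0},
    {"wx": 0, "wy": 0, "dz": 0.6, "dx": -3.38, "dy": 0.24, "wz": 0.21, "claw": 0},
    {"wx": 0, "wy": 0, "dz": 0.6, "dx": -3.37, "dy": 0.32, "wz": 0.21, "claw": 0},
    {"wx": 0, "wy": 0, "dz": 0, "dx": 0, "dy": 0, "wz": 0, "claw": 0},
    {"wx": 0, "wy": 0, "dz": 0, "dx": 0, "dy": 0, "wz": 0, "claw": 0}
  ]
}}

```text
clock: 3.6
position: [473.4, -306.4, 119.7]
eef_rot: [0.785, 0.62, -0.001, -0.0]
contact_force: [0.1, 0.9, 0.1]
grip_width: 43.1
gripper_force: 0.0
```

Run:
```python
from h import *
p,R=pose();print(p,np.degrees(yawof(R)),robot.get_obs()['qpos'],robot.get_obs()['clock'])
plan([((475.5,-305,26),-14,6)])
```

```text
[ 473.36903091 -306.36767347  119.67276936] -13.37531452706229 [ 0.31446     0.49820512  0.32964991  1.77244149 -0.1968624   0.90378762
  0.49580873] 3.6
[0.03, 0.03, 1.56] wz 0.017
[0.03, 0.03, 1.56] wz 0.017
[0.03, 0.03, 1.56] wz 0.017
[0.03, 0.03, 1.56] wz 0.017
[0.03, 0.03, 1.56] wz 0.017
[0.03, 0.03, 1.56] wz 0.017
-
```

Emit:
{"fn": "jog_arm", "kwargs": {
  "motion": [
    {"wx": 0, "wy": 0, "dz": 2, "dx": 0.1, "dy": 0.1, "wz": 0.1, "claw": 0},
    {"wx": 0, "wy": 0, "dz": 2, "dx": 0.05, "dy": 0.05, "wz": 0, "claw": 0},
    {"wx": 0, "wy": 0, "dz": 2, "dx": 0, "dy": 0, "wz": 0, "claw": 0},
    {"wx": 0, "wy": 0, "dz": 2, "dx": 0, "dy": 0, "wz": 0, "claw": 0},
    {"wx": 0, "wy": 0, "dz": 1.35, "dx": 0, "dy": 0, "wz": 0, "claw": 0},
    {"wx": 0, "wy": 0, "dz": 0, "dx": 0, "dy": 0, "wz": 0, "claw": 0},
    {"wx": 0, "wy": 0, "dz": 0, "dx": 0, "dy": 0, "wz": 0, "claw": 0}
  ]
}}

```text
clock: 4.18
position: [476.6, -301.4, 26.5]
eef_rot: [0.786, 0.618, 0.0, -0.001]
contact_force: [-0.2, -0.7, 0.1]
grip_width: 42.9
gripper_force: 0.0
```

Run:
```python
from h import *
p,R=pose();print(p,np.degrees(yawof(R)))
t=shot('scene')
cv2.imwrite('pics/g1.png',cv2.resize(t['pixels'][180:320,110:270,::-1],None,fx=4,fy=4,interpolation=cv2.INTER_CUBIC))
```

```text
[ 476.60142506 -301.44786338   26.47117711] -13.628107471190507
```

View pics/g1.png

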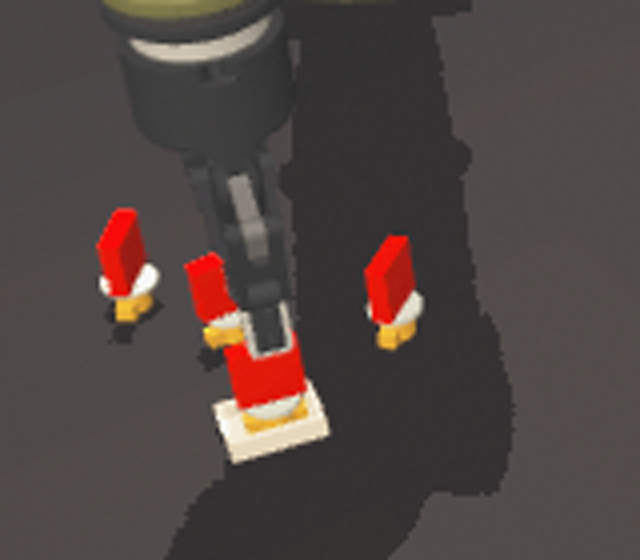

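The fingers straddle the handle (about (265,330) in the crop) with the neighbours clear. I'll shift 3.5 mm along the handle to centre and then close.

Emit:
{"fn": "jog_arm", "kwargs": {
  "motion": [
    {"wx": 0, "wy": 0, "dz": 0, "dx": -0.35, "dy": 0, "wz": 0, "claw": 0},
    {"wx": 0, "wy": 0, "dz": 0, "dx": 0, "dy": 0, "wz": 0, "claw": -0.4},
    {"wx": 0, "wy": 0, "dz": 0, "dx": 0, "dy": 0, "wz": 0, "claw": -0.6},
    {"wx": 0, "wy": 0, "dz": 0, "dx": 0, "dy": 0, "wz": 0, "claw": -1},
    {"wx": 0, "wy": 0, "dz": 0, "dx": 0, "dy": 0, "wz": 0, "claw": -1},
    {"wx": 0, "wy": 0, "dz": 0, "dx": 0, "dy": 0, "wz": 0, "claw": -1},
    {"wx": 0, "wy": 0, "dz": 0, "dx": 0, "dy": 0, "wz": 0, "claw": -1},
    {"wx": 0, "wy": 0, "dz": 0, "dx": 0, "dy": 0, "wz": 0, "claw": -1}
  ],
  "squeeze": 40
}}

```text
clock: 4.9
position: [475.5, -306.4, 26.6]
eef_rot: [0.787, 0.617, -0.0, -0.0]
contact_force: [0.6, -0.0, 0.4]
grip_width: -0.2
gripper_force: 0.0
```

Run:
```python
from h import *
p,R=pose();y=np.degrees(yawof(R));print(p,y)
plan([((p[0],p[1],110),y,4),((538,50,110),0.2,12)])
```

```text
[ 475.46201153 -306.42806589   26.59075009] -13.733886008385605
[0.0, 0.0, -2.09] wz -0.0
[0.0, 0.0, -2.09] wz -0.0
[0.0, 0.0, -2.09] wz -0.0
[0.0, 0.0, -2.09] wz -0.0
-
[3.01, -0.2, 0.0] wz -0.194
[3.01, -0.14, 0.0] wz -0.194
[3.01, -0.08, 0.0] wz -0.194
[3.02, -0.02, 0.0] wz -0.194
[3.02, 0.05, 0.0] wz -0.194
[3.01, 0.11, 0.0] wz -0.194
[3.01, 0.17, 0.0] wz -0.194
[3.01, 0.23, 0.0] wz -0.194
[3.0, 0.29, 0.0] wz -0.194
[3.0, 0.35, 0.0] wz -0.194
[2.99, 0.41, 0.0] wz -0.194
[2.98, 0.47, 0.0] wz -0.194
-
```

The fingers shut on nothing, so I'll look again.

Run:
```python
from h import *
t=shot('scene');u=shot('top')
a=cv2.resize(t['pixels'][200:310,110:270,::-1],None,fx=4,fy=4,interpolation=cv2.INTER_CUBIC)
b=cv2.resize(u['pixels'][240:380,420:540,::-1],None,fx=4,fy=4,interpolation=cv2.INTER_CUBIC)[:,:]
o=np.zeros((560,800,3),np.uint8);o[:440,:400]=a[:,120:520];o[:560,410:800]=b[:,45:435]
cv2.imwrite('pics/g2.png',o)
print(proj(t,[[475.5,-306,26],[475.5,-305,39]]),proj(u,[[475.5,-306,26]]))
```

```text
[[176.74096608 276.99963431]
 [176.16765944 271.88872005]] [[490.21438703 285.68676646]]
```

View pics/g2.png

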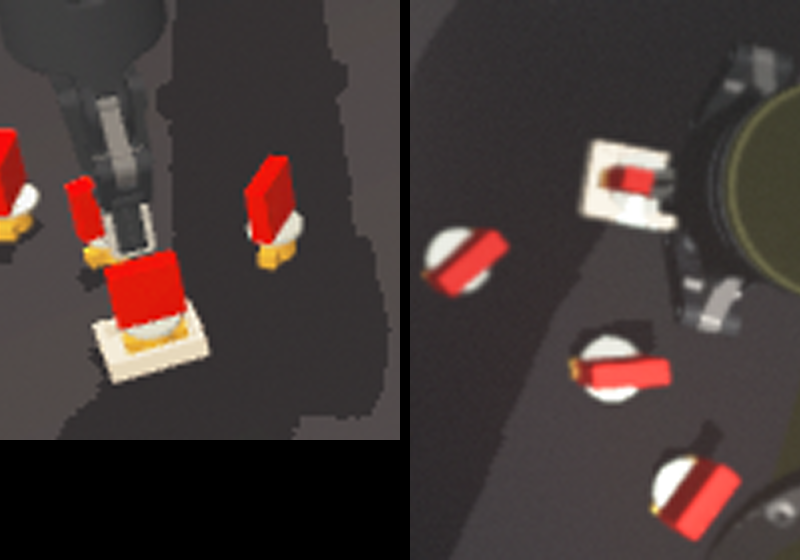

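The fingertips look shut just above the handle's top (scene ≈(173,262), top ≈(494,286)), even though the reported TCP z is 26. I'll triangulate the tip.

```bash
cat >> h.py <<'E'
def tri(p1,uv1,p2,uv2):
    c1,d1=ray(p1,uv1);c2,d2=ray(p2,uv2);A=np.c_[d1,-d2];k=np.linalg.lstsq(A,c2-c1,rcond=None)[0]
    a,b=c1+k[0]*d1,c2+k[1]*d2;return (a+b)/2,np.linalg.norm(a-b)
E
python3 - <<'E'
from h import *
t=shot('scene');u=shot('top')
print(tri(t,(172.5,262.5),u,(493.7,286.2)))
o=robot.get_obs();print({k:np.round(v,3).tolist() for k,v in o.items()})
i=u['pixels'];j=t['pixels']
for z in(20,40,60,80):print(z,proj(t,[[475.5,-306,z]])[0].round(1),proj(u,[[475.5,-306,z]])[0].round(1))
q=tri(t,(176,266),u,(496,287));print('handle top?',q)
E
```

```text
(array([ 473.41857052, -304.98042541,   61.64619233]), np.float64(5.587759541368633))
{'clock': 5.1, 'qpos': [0.349, 0.616, 0.282, 1.867, -0.254, 0.694, 0.539], 'qd': [0.0, 0.0, -0.001, -0.0, -0.0, 0.0, 0.0], 'effort': [-0.001, -59.901, 5.39, -17.085, 0.01, 0.003, -0.0], 'position': [475.467, -306.398, 26.547], 'eef_rot': [0.787, 0.617, -0.0, -0.0], 'contact_force': [1.001, -0.582, 0.148], 'torque': [-0.019, -0.024, -0.04], 'gripper_force': 0.0, 'grip_width': 0.234}
20 [177.2 279.2] [489.3 285.7]
40 [175.6 271.7] [492.3 285.7]
60 [174. 264.] [495.4 285.8]
80 [172.4 256.1] [498.5 285.8]
handle top? (array([ 474.62713967, -305.76854743,   54.60128986]), np.float64(6.37856365353778))
```

Two cameras put the real fingertips at z≈60, just above the handle top (56.5), so the reported TCP z reads about 34 mm low here. I'll open, descend in part and check the pads' height against the picture.

Emit:
{"fn": "jog_arm", "kwargs": {
  "motion": [
    {"wx": 0, "wy": 0, "dz": 0, "dx": 0, "dy": 0, "wz": 0, "claw": 0},
    {"wx": 0, "wy": 0, "dz": 0, "dx": 0, "dy": 0, "wz": 0, "claw": 0},
    {"wx": 0, "wy": 0, "dz": 0, "dx": 0, "dy": 0, "wz": 0, "claw": 0},
    {"wx": 0, "wy": 0, "dz": 0, "dx": 0, "dy": 0, "wz": 0, "claw": 0},
    {"wx": 0, "wy": 0, "dz": 0.8, "dx": 0, "dy": 0, "wz": 0, "claw": 0},
    {"wx": 0, "wy": 0, "dz": 0.8, "dx": 0, "dy": 0, "wz": 0, "claw": 0},
    {"wx": 0, "wy": 0, "dz": 0, "dx": 0, "dy": 0, "wz": 0, "claw": 0},
    {"wx": 0, "wy": 0, "dz": 0, "dx": 0, "dy": 0, "wz": 0, "claw": 0}
  ]
}}

```text
clock: 5.77
position: [474.9, -306.1, 9.7]
eef_rot: [0.787, 0.617, -0.0, -0.001]
contact_force: [0.2, -0.5, 0.0]
grip_width: 42.7
gripper_force: 0.0
```

Run:
```python
from h import *
t=shot('scene');u=shot('top')
a=cv2.resize(t['pixels'][210:310,130:230,::-1],None,fx=5,fy=5,interpolation=cv2.INTER_CUBIC)
b=cv2.resize(u['pixels'][250:330,470:530,::-1],None,fx=5,fy=5,interpolation=cv2.INTER_CUBIC)
o=np.zeros((500,800,3),np.uint8);o[:,:500]=a;o[:400,500:800]=b
cv2.imwrite('pics/g3.png',o);print(pose()[0])
```

```text
[ 475.33084078 -306.44374554   10.39858443]
```

View pics/g3.png

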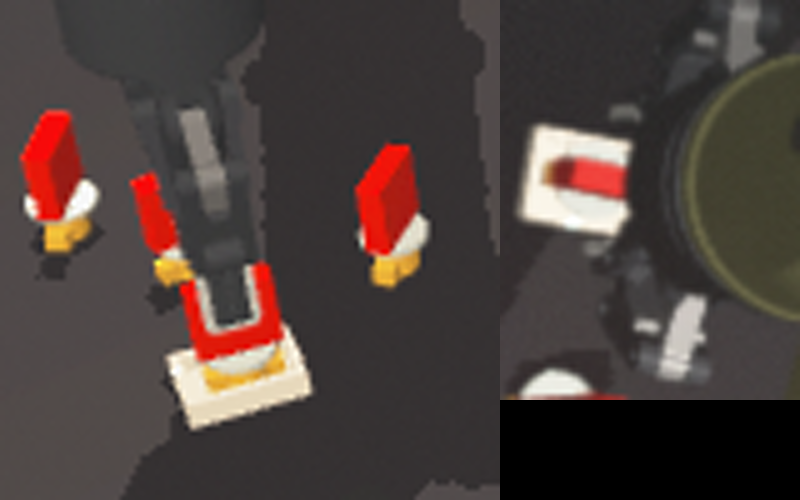

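The pad ends (176,276) now sit on either side of the handle, at about z≈42. Another 10 mm down and then closing should leave the tips above the washer.

Emit:
{"fn": "jog_arm", "kwargs": {
  "motion": [
    {"wx": 0, "wy": 0, "dz": 0.5, "dx": 0, "dy": 0, "wz": 0, "claw": 0},
    {"wx": 0, "wy": 0, "dz": 0.5, "dx": 0, "dy": 0, "wz": 0, "claw": 0},
    {"wx": 0, "wy": 0, "dz": 0, "dx": 0, "dy": 0, "wz": 0, "claw": -0.5},
    {"wx": 0, "wy": 0, "dz": 0, "dx": 0, "dy": 0, "wz": 0, "claw": -0.7},
    {"wx": 0, "wy": 0, "dz": 0, "dx": 0, "dy": 0, "wz": 0, "claw": -1},
    {"wx": 0, "wy": 0, "dz": 0, "dx": 0, "dy": 0, "wz": 0, "claw": -1},
    {"wx": 0, "wy": 0, "dz": 0, "dx": 0, "dy": 0, "wz": 0, "claw": -1},
    {"wx": 0, "wy": 0, "dz": 0, "dx": 0, "dy": 0, "wz": 0, "claw": -1}
  ],
  "squeeze": 40
}}

```text
clock: 6.53
position: [475.4, -306.4, 0.6]
eef_rot: [0.787, 0.617, -0.0, -0.0]
contact_force: [-0.2, 0.6, -1.7]
grip_width: 10.9
gripper_force: 42.2
```

It's gripped: opening 11 mm, 42 N. The foot is at z=4 with TCP z at 0.6, so the foot is at TCP+3.4 from here on. Now lift and carry.

Emit:
{"fn": "jog_arm", "kwargs": {
  "motion": [
    {"wx": 0, "wy": 0, "dz": -1, "dx": 0, "dy": 0, "wz": 0, "claw": -1},
    {"wx": 0, "wy": 0, "dz": -2, "dx": 0, "dy": 0, "wz": 0, "claw": -1},
    {"wx": 0, "wy": 0, "dz": -3, "dx": 0, "dy": 0, "wz": 0, "claw": -1},
    {"wx": 0, "wy": 0, "dz": -3, "dx": 0, "dy": 0, "wz": 0, "claw": -1},
    {"wx": 0, "wy": 0, "dz": 0, "dx": 3, "dy": -0.2, "wz": -0.194, "claw": -1},
    {"wx": 0, "wy": 0, "dz": 0, "dx": 3, "dy": -0.14, "wz": -0.194, "claw": -1},
    {"wx": 0, "wy": 0, "dz": 0, "dx": 3, "dy": -0.08, "wz": -0.194, "claw": -1},
    {"wx": 0, "wy": 0, "dz": 0, "dx": 3, "dy": -0.02, "wz": -0.194, "claw": -1}
  ]
}}

```text
clock: 7.2
position: [496.2, -187.0, 91.7]
eef_rot: [0.761, 0.649, 0.0, 0.0]
contact_force: [-0.3, 0.2, -3.2]
grip_width: 11.0
gripper_force: 42.3
```

Emit:
{"fn": "jog_arm", "kwargs": {
  "motion": [
    {"wx": 0, "wy": 0, "dz": 0, "dx": 3, "dy": 0.05, "wz": -0.194, "claw": -1},
    {"wx": 0, "wy": 0, "dz": 0, "dx": 3, "dy": 0.11, "wz": -0.194, "claw": -1},
    {"wx": 0, "wy": 0, "dz": 0, "dx": 3, "dy": 0.17, "wz": -0.194, "claw": -1},
    {"wx": 0, "wy": 0, "dz": 0, "dx": 3, "dy": 0.23, "wz": -0.194, "claw": -1},
    {"wx": 0, "wy": 0, "dz": 0, "dx": 3, "dy": 0.29, "wz": -0.194, "claw": -1},
    {"wx": 0, "wy": 0, "dz": 0, "dx": 3, "dy": 0.35, "wz": -0.194, "claw": -1},
    {"wx": 0, "wy": 0, "dz": 0, "dx": 3, "dy": 0.41, "wz": -0.194, "claw": -1},
    {"wx": 0, "wy": 0, "dz": 0, "dx": 2.8, "dy": 0.47, "wz": -0.194, "claw": -1}
  ]
}}

```text
clock: 7.87
position: [537.8, 49.2, 91.5]
eef_rot: [0.705, 0.709, 0.0, 0.0]
contact_force: [0.6, -0.0, -2.3]
grip_width: 10.6
gripper_force: 42.2
```

Emit:
{"fn": "jog_arm", "kwargs": {
  "motion": [
    {"wx": 0, "wy": 0, "dz": 1, "dx": 0, "dy": 0, "wz": 0, "claw": -1},
    {"wx": 0, "wy": 0, "dz": 1, "dx": 0, "dy": 0, "wz": 0, "claw": -1},
    {"wx": 0, "wy": 0, "dz": 0, "dx": 0, "dy": 0, "wz": 0, "claw": -1},
    {"wx": 0, "wy": 0, "dz": 0, "dx": 0, "dy": 0, "wz": 0, "claw": -1}
  ]
}}

```text
clock: 8.2
position: [537.0, 45.9, 70.3]
eef_rot: [0.706, 0.708, -0.001, -0.0]
contact_force: [-0.2, -0.2, -2.3]
grip_width: 11.2
gripper_force: 42.2
```

Run:
```python
from h import *
p,R=pose();print(p,np.degrees(yawof(R)),R[:,2],robot.get_obs()['contact_force'])
t=shot('scene');u=shot('top')
f=p[2]+3.4
q=proj(t,[[p[0],p[1],f+35]])[0];r=proj(u,[[p[0],p[1],f+35]])[0];print(q,r)
a=cv2.resize(t['pixels'][150:275,260:390,::-1],None,fx=4,fy=4,interpolation=cv2.INTER_CUBIC)
b=cv2.resize(u['pixels'][225:295,275:345,::-1],None,fx=4,fy=4,interpolation=cv2.INTER_CUBIC)
o=np.zeros((500,800,3),np.uint8);o[:,:520]=a;o[:280,520:800]=b
cv2.imwrite('pics/g4.png',o)
```

```text
[536.98182827  45.92368786  70.31123118] 0.12089697672265966 [-0.0015356  -0.00101412 -0.99999831] [-0.17996361 -0.2064458  -2.27725259]
[330.85193782 199.84468506] [305.3902105  254.00857781]
```

View pics/g4.png

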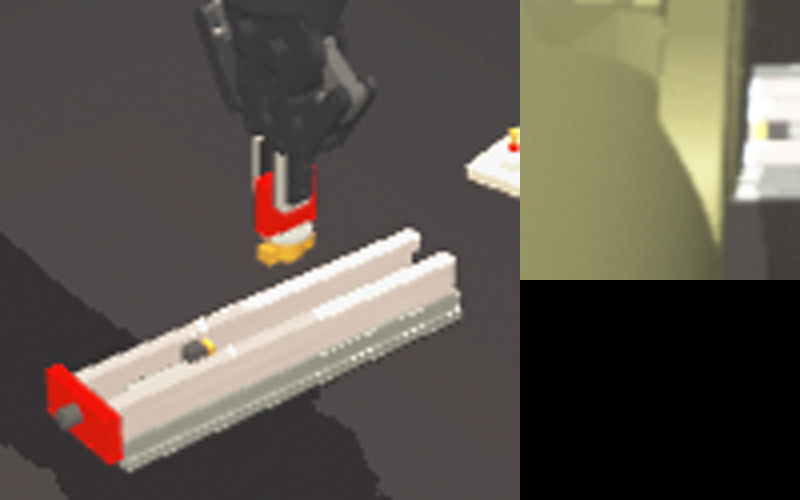

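The stud is held upright above the slot (scene crop (287,240)). The arm blocks the top view, so I'll go down and feel for the slot.

Emit:
{"fn": "jog_arm", "kwargs": {
  "motion": [
    {"wx": 0, "wy": 0, "dz": 1.5, "dx": 0, "dy": 0.13, "wz": 0, "claw": -1},
    {"wx": 0, "wy": 0, "dz": 1.3, "dx": 0, "dy": 0, "wz": 0, "claw": -1},
    {"wx": 0, "wy": 0, "dz": 0.5, "dx": 0, "dy": 0, "wz": 0, "claw": -1},
    {"wx": 0, "wy": 0, "dz": 0, "dx": 0, "dy": 0, "wz": 0, "claw": -1},
    {"wx": 0, "wy": 0, "dz": 0, "dx": 0, "dy": 0, "wz": 0, "claw": -1}
  ]
}}

```text
clock: 8.72
position: [539.1, 46.8, 38.0]
eef_rot: [0.706, 0.708, -0.0, 0.0]
contact_force: [-0.5, 0.0, -0.3]
grip_width: 11.0
gripper_force: 42.2
```

Run:
```python
from h import *
p,R=pose();print(p,np.degrees(yawof(R)))
t=shot('scene')
# handle ends fit: red in scene
b=(310,180,60,60)
m=redm(t,b);v,u=np.nonzero(m);print(len(u),u.min(),u.max(),v.min(),v.max())
f=p[2]+3.4
H=proj(t,boxpts(p[0],p[1],np.pi/2,f+17.5,f+52.5));print(H.min(0),H.max(0))
cv2.polylines(t['pixels'],[cv2.convexHull(H.astype(np.float32)).astype(np.int32)],True,(0,255,0))
L=lambda a,b:cv2.line(t['pixels'],*[tuple(int(round(c)) for c in q) for q in proj(t,[a,b])],(0,0,255))
L((538.7-11,156,38),(537.9-11,-84,38));L((538.7+11,156,38),(537.9+11,-84,38))
cv2.imwrite('pics/g5.png',cv2.resize(t['pixels'][175:275,265:385,::-1],None,fx=6,fy=6,interpolation=cv2.INTER_NEAREST))
```

```text
[539.14095102  46.82859201  37.95253911] 0.17704111291450395
131 324 339 204 221
[323.63030311 202.07991176] [339.82822531 222.96480116]
```

View pics/g5.png

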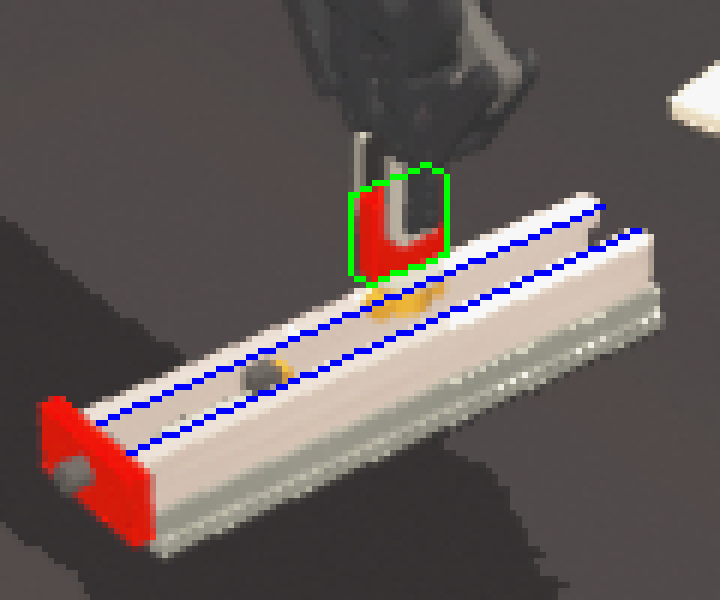

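The model outline matches the handle within a pixel and the slot lines fit the strut, so descend gently and watch the force.

Emit:
{"fn": "jog_arm", "kwargs": {
  "motion": [
    {"wx": 0, "wy": 0, "dz": 0.15, "dx": 0, "dy": -0.05, "wz": 0, "claw": -1},
    {"wx": 0, "wy": 0, "dz": 0.1, "dx": 0, "dy": 0, "wz": 0, "claw": -1},
    {"wx": 0, "wy": 0, "dz": 0.1, "dx": 0, "dy": 0, "wz": 0, "claw": -1},
    {"wx": 0, "wy": 0, "dz": 0.1, "dx": 0, "dy": 0, "wz": 0, "claw": -1},
    {"wx": 0, "wy": 0, "dz": 0, "dx": 0, "dy": 0, "wz": 0, "claw": -1},
    {"wx": 0, "wy": 0, "dz": 0, "dx": 0, "dy": 0, "wz": 0, "claw": -1}
  ]
}}

```text
clock: 9.27
position: [538.5, 47.4, 33.1]
eef_rot: [0.706, 0.709, -0.0, -0.0]
contact_force: [0.3, -0.9, -2.3]
grip_width: 11.0
gripper_force: 42.2
```

Emit:
{"fn": "jog_arm", "kwargs": {
  "motion": [
    {"wx": 0, "wy": 0, "dz": 0.1, "dx": 0, "dy": 0, "wz": 0, "claw": -1},
    {"wx": 0, "wy": 0, "dz": 0.1, "dx": 0, "dy": 0, "wz": 0, "claw": -1},
    {"wx": 0, "wy": 0, "dz": 0.1, "dx": 0, "dy": 0, "wz": 0, "claw": -1},
    {"wx": 0, "wy": 0, "dz": 0, "dx": 0, "dy": 0, "wz": 0, "claw": -1},
    {"wx": 0, "wy": 0, "dz": 0, "dx": 0, "dy": 0, "wz": 0, "claw": -1}
  ]
}}

```text
clock: 9.68
position: [538.5, 47.4, 30.0]
eef_rot: [0.706, 0.709, -0.0, -0.0]
contact_force: [0.7, -0.1, -1.1]
grip_width: 10.8
gripper_force: 42.2
```

Emit:
{"fn": "jog_arm", "kwargs": {
  "motion": [
    {"wx": 0, "wy": 0, "dz": 0.15, "dx": 0, "dy": 0, "wz": 0, "claw": -1},
    {"wx": 0, "wy": 0, "dz": 0.15, "dx": 0, "dy": 0, "wz": 0, "claw": -1},
    {"wx": 0, "wy": 0, "dz": 0.15, "dx": 0, "dy": 0, "wz": 0, "claw": -1},
    {"wx": 0, "wy": 0, "dz": 0.15, "dx": 0, "dy": 0, "wz": 0, "claw": -1},
    {"wx": 0, "wy": 0, "dz": 0, "dx": 0, "dy": 0, "wz": 0, "claw": -1},
    {"wx": 0, "wy": 0, "dz": 0, "dx": 0, "dy": 0, "wz": 0, "claw": -1}
  ]
}}

```text
clock: 10.18
position: [538.4, 47.4, 23.9]
eef_rot: [0.706, 0.709, -0.0, -0.0]
contact_force: [0.6, -0.7, -1.9]
grip_width: 11.0
gripper_force: 42.2
```

Emit:
{"fn": "jog_arm", "kwargs": {
  "motion": [
    {"wx": 0, "wy": 0, "dz": 0.1, "dx": 0, "dy": 0, "wz": 0, "claw": -1},
    {"wx": 0, "wy": 0, "dz": 0.1, "dx": 0, "dy": 0, "wz": 0, "claw": -1},
    {"wx": 0, "wy": 0, "dz": 0.08, "dx": 0, "dy": 0, "wz": 0, "claw": -1},
    {"wx": 0, "wy": 0, "dz": 0, "dx": 0, "dy": 0, "wz": 0, "claw": -1},
    {"wx": 0, "wy": 0, "dz": 0, "dx": 0, "dy": 0, "wz": 0, "claw": -1}
  ]
}}

```text
clock: 10.6
position: [538.5, 47.4, 21.2]
eef_rot: [0.706, 0.709, -0.0, -0.0]
contact_force: [0.8, 0.1, -1.9]
grip_width: 10.8
gripper_force: 42.2
```

Emit:
{"fn": "jog_arm", "kwargs": {
  "motion": [
    {"wx": 0, "wy": 0, "dz": 0.05, "dx": 0, "dy": 0, "wz": 0, "claw": -1},
    {"wx": 0, "wy": 0, "dz": 0.05, "dx": 0, "dy": 0, "wz": 0, "claw": -1},
    {"wx": 0, "wy": 0, "dz": 0, "dx": 0, "dy": 0, "wz": 0, "claw": -1},
    {"wx": 0, "wy": 0, "dz": 0, "dx": 0, "dy": 0, "wz": 0, "claw": -1}
  ]
}}

```text
clock: 10.93
position: [538.5, 47.4, 20.3]
eef_rot: [0.706, 0.709, -0.0, 0.0]
contact_force: [-0.4, 0.8, -1.1]
grip_width: 10.6
gripper_force: 42.2
```

Emit:
{"fn": "jog_arm", "kwargs": {
  "motion": [
    {"wx": 0, "wy": 0, "dz": 0.03, "dx": 0, "dy": 0, "wz": 0, "claw": -1},
    {"wx": 0, "wy": 0, "dz": 0.03, "dx": 0, "dy": 0, "wz": 0, "claw": -1},
    {"wx": 0, "wy": 0, "dz": 0, "dx": 0, "dy": 0, "wz": 0, "claw": -1},
    {"wx": 0, "wy": 0, "dz": 0, "dx": 0, "dy": 0, "wz": 0, "claw": -1}
  ]
}}

```text
clock: 11.27
position: [538.6, 47.4, 19.9]
eef_rot: [0.706, 0.709, 0.0, 0.0]
contact_force: [-0.9, -0.9, 1.1]
grip_width: 10.9
gripper_force: 42.7
```

It's seated: Fz rose from −2 to +1 N at TCP z 19.9, the expected 20.1. I'll lift 0.2 mm and start the quarter turn, watching the side force.

Emit:
{"fn": "jog_arm", "kwargs": {
  "motion": [
    {"wx": 0, "wy": 0, "dz": -0.03, "dx": 0, "dy": 0, "wz": 0, "claw": -1},
    {"wx": 0, "wy": 0, "dz": 0, "dx": 0, "dy": 0, "wz": 0.8, "claw": -1},
    {"wx": 0, "wy": 0, "dz": 0, "dx": 0, "dy": 0, "wz": 0.8, "claw": -1},
    {"wx": 0, "wy": 0, "dz": 0, "dx": 0, "dy": 0, "wz": 0.8, "claw": -1},
    {"wx": 0, "wy": 0, "dz": 0, "dx": 0, "dy": 0, "wz": 0.8, "claw": -1},
    {"wx": 0, "wy": 0, "dz": 0, "dx": 0, "dy": 0, "wz": 0.8, "claw": -1},
    {"wx": 0, "wy": 0, "dz": 0, "dx": 0, "dy": 0, "wz": 0, "claw": -1},
    {"wx": 0, "wy": 0, "dz": 0, "dx": 0, "dy": 0, "wz": 0, "claw": -1}
  ]
}}

```text
clock: 11.93
position: [538.6, 47.3, 20.0]
eef_rot: [0.837, 0.547, -0.0, 0.0]
contact_force: [-0.2, -0.1, 1.0]
grip_width: 11.0
gripper_force: 42.6
```

Run:
```python
from h import *
o=robot.get_obs();p,R=pose();print(p,np.degrees(yawof(R)),o['contact_force'],o['torque'],o['qpos'])
```

```text
[538.60221291  47.26205011  19.97870159] -23.62224522139431 [-0.17506947 -0.09382198  0.9901918 ] [-0.21225313  0.06466541 -0.05882843] [-0.35838689  0.60646765  0.34678754  1.93901996 -0.32480981  0.65014395
 -0.22014962]
```

Emit:
{"fn": "jog_arm", "kwargs": {
  "motion": [
    {"wx": 0, "wy": 0, "dz": -0.02, "dx": 0, "dy": 0, "wz": 0.9, "claw": -1},
    {"wx": 0, "wy": 0, "dz": 0, "dx": 0, "dy": 0, "wz": 0.9, "claw": -1},
    {"wx": 0, "wy": 0, "dz": 0, "dx": 0, "dy": 0, "wz": 0.9, "claw": -1},
    {"wx": 0, "wy": 0, "dz": 0, "dx": 0, "dy": 0, "wz": 0.9, "claw": -1},
    {"wx": 0, "wy": 0, "dz": 0, "dx": 0, "dy": 0, "wz": 0.9, "claw": -1},
    {"wx": 0, "wy": 0, "dz": 0, "dx": 0, "dy": 0, "wz": 0.9, "claw": -1},
    {"wx": 0, "wy": 0, "dz": 0, "dx": 0, "dy": 0, "wz": 0, "claw": -1},
    {"wx": 0, "wy": 0, "dz": 0, "dx": 0, "dy": 0, "wz": 0, "claw": -1}
  ]
}}

```text
clock: 12.6
position: [538.5, 47.7, 20.0]
eef_rot: [0.956, 0.293, -0.0, 0.0]
contact_force: [0.0, 0.7, -2.0]
grip_width: 10.5
gripper_force: 42.3
```

Run:
```python
from h import *
o=robot.get_obs();p,R=pose();print(p,np.degrees(yawof(R)),o['contact_force'],o['torque'])
```

```text
[538.47667781  47.68040328  19.99557999] -55.88055916848723 [ 0.00612922  0.74304051 -1.97047846] [ 0.01941384 -0.02333346  0.02099483]
```

Emit:
{"fn": "jog_arm", "kwargs": {
  "motion": [
    {"wx": 0, "wy": 0, "dz": 0, "dx": 0, "dy": 0, "wz": 0.9, "claw": -1},
    {"wx": 0, "wy": 0, "dz": 0, "dx": 0, "dy": 0, "wz": 0.9, "claw": -1},
    {"wx": 0, "wy": 0, "dz": 0, "dx": 0, "dy": 0, "wz": 0.9, "claw": -1},
    {"wx": 0, "wy": 0, "dz": 0, "dx": 0, "dy": 0, "wz": 0.9, "claw": -1},
    {"wx": 0, "wy": 0, "dz": 0, "dx": 0, "dy": 0, "wz": 0.9, "claw": -1},
    {"wx": 0, "wy": 0, "dz": 0, "dx": 0, "dy": 0, "wz": 0.8, "claw": -1},
    {"wx": 0, "wy": 0, "dz": 0, "dx": 0, "dy": 0, "wz": 0, "claw": -1},
    {"wx": 0, "wy": 0, "dz": 0, "dx": 0, "dy": 0, "wz": 0, "claw": -1}
  ]
}}

```text
clock: 13.27
position: [538.4, 47.5, 20.0]
eef_rot: [1.0, 0.021, -0.0, 0.0]
contact_force: [-0.0, 0.8, -0.7]
grip_width: 11.1
gripper_force: 42.3
```

Run:
```python
from h import *
o=robot.get_obs();p,R=pose();print(p,np.degrees(yawof(R)),o['contact_force'],o['torque'])
plan([((538.2,20,20.1),-89.8,10)])
```

```text
[538.43706201  47.50657131  20.01775517] -87.6459533232419 [-0.00362372  0.7630161  -0.72255611] [-0.00592159 -0.00158126  0.07460282]
[-0.01, 0.27, -0.0] wz 0.036
[-0.01, 0.27, -0.0] wz 0.036
[-0.01, 0.27, -0.0] wz 0.036
[-0.01, 0.27, -0.0] wz 0.036
[-0.01, 0.27, -0.0] wz 0.036
[-0.01, 0.27, -0.0] wz 0.036
[-0.01, 0.27, -0.0] wz 0.036
[-0.01, 0.28, -0.0] wz 0.036
[-0.01, 0.28, -0.0] wz 0.036
[-0.0, 0.28, -0.0] wz 0.036
-
```

Crosswise (87.6°). Slide towards the bracket, first the clear stretch.

Emit:
{"fn": "jog_arm", "kwargs": {
  "motion": [
    {"wx": 0, "wy": 0, "dz": 0, "dx": 0, "dy": 0.3, "wz": 0.2, "claw": -1},
    {"wx": 0, "wy": 0, "dz": 0, "dx": 0, "dy": 0.4, "wz": 0.2, "claw": -1},
    {"wx": 0, "wy": 0, "dz": 0, "dx": 0, "dy": 0.4, "wz": 0, "claw": -1},
    {"wx": 0, "wy": 0, "dz": 0, "dx": 0, "dy": 0.4, "wz": 0, "claw": -1},
    {"wx": 0, "wy": 0, "dz": 0, "dx": 0, "dy": 0.4, "wz": 0, "claw": -1},
    {"wx": 0, "wy": 0, "dz": 0, "dx": 0, "dy": 0.4, "wz": 0, "claw": -1},
    {"wx": 0, "wy": 0, "dz": 0, "dx": 0, "dy": 0.4, "wz": 0, "claw": -1},
    {"wx": 0, "wy": 0, "dz": 0, "dx": 0, "dy": 0.2, "wz": 0, "claw": -1}
  ]
}}

```text
clock: 13.93
position: [538.5, 17.5, 20.3]
eef_rot: [1.0, -0.004, 0.0, 0.0]
contact_force: [0.7, 0.5, -1.5]
grip_width: 11.0
gripper_force: 42.2
```

Emit:
{"fn": "jog_arm", "kwargs": {
  "motion": [
    {"wx": 0, "wy": 0, "dz": 0, "dx": 0, "dy": 0.15, "wz": 0, "claw": -1},
    {"wx": 0, "wy": 0, "dz": 0, "dx": 0, "dy": 0.15, "wz": 0, "claw": -1},
    {"wx": 0, "wy": 0, "dz": 0, "dx": 0, "dy": 0.15, "wz": 0, "claw": -1},
    {"wx": 0, "wy": 0, "dz": 0, "dx": 0, "dy": 0.15, "wz": 0, "claw": -1},
    {"wx": 0, "wy": 0, "dz": 0, "dx": 0, "dy": 0.15, "wz": 0, "claw": -1},
    {"wx": 0, "wy": 0, "dz": 0, "dx": 0, "dy": 0.15, "wz": 0, "claw": -1},
    {"wx": 0, "wy": 0, "dz": 0, "dx": 0, "dy": 0.1, "wz": 0, "claw": -1},
    {"wx": 0, "wy": 0, "dz": 0, "dx": 0, "dy": 0, "wz": 0, "claw": -1}
  ]
}}

```text
clock: 14.6
position: [538.5, 8.1, 20.2]
eef_rot: [1.0, -0.003, 0.0, 0.0]
contact_force: [0.1, -1.6, -2.5]
grip_width: 10.9
gripper_force: 42.2
```

Emit:
{"fn": "jog_arm", "kwargs": {
  "motion": [
    {"wx": 0, "wy": 0, "dz": 0, "dx": 0, "dy": 0.06, "wz": 0, "claw": -1},
    {"wx": 0, "wy": 0, "dz": 0, "dx": 0, "dy": 0.06, "wz": 0, "claw": -1},
    {"wx": 0, "wy": 0, "dz": 0, "dx": 0, "dy": 0.06, "wz": 0, "claw": -1},
    {"wx": 0, "wy": 0, "dz": 0, "dx": 0, "dy": 0.06, "wz": 0, "claw": -1},
    {"wx": 0, "wy": 0, "dz": 0, "dx": 0, "dy": 0, "wz": 0, "claw": -1}
  ]
}}

```text
clock: 15.02
position: [538.5, 5.9, 20.2]
eef_rot: [1.0, -0.003, -0.0, 0.0]
contact_force: [0.5, -0.4, -2.5]
grip_width: 10.7
gripper_force: 42.2
```

Emit:
{"fn": "jog_arm", "kwargs": {
  "motion": [
    {"wx": 0, "wy": 0, "dz": 0, "dx": 0, "dy": 0.06, "wz": 0, "claw": -1},
    {"wx": 0, "wy": 0, "dz": 0, "dx": 0, "dy": 0.06, "wz": 0, "claw": -1},
    {"wx": 0, "wy": 0, "dz": 0, "dx": 0, "dy": 0.06, "wz": 0, "claw": -1},
    {"wx": 0, "wy": 0, "dz": 0, "dx": 0, "dy": 0.06, "wz": 0, "claw": -1},
    {"wx": 0, "wy": 0, "dz": 0, "dx": 0, "dy": 0, "wz": 0, "claw": -1},
    {"wx": 0, "wy": 0, "dz": 0, "dx": 0, "dy": 0, "wz": 0, "claw": -1}
  ]
}}

```text
clock: 15.52
position: [538.4, 3.6, 20.2]
eef_rot: [1.0, -0.003, -0.0, 0.0]
contact_force: [0.8, -0.7, -1.1]
grip_width: 10.7
gripper_force: 42.2
```

Emit:
{"fn": "jog_arm", "kwargs": {
  "motion": [
    {"wx": 0, "wy": 0, "dz": 0, "dx": 0, "dy": 0.05, "wz": 0, "claw": -1},
    {"wx": 0, "wy": 0, "dz": 0, "dx": 0, "dy": 0.05, "wz": 0, "claw": -1},
    {"wx": 0, "wy": 0, "dz": 0, "dx": 0, "dy": 0.05, "wz": 0, "claw": -1},
    {"wx": 0, "wy": 0, "dz": 0, "dx": 0, "dy": 0, "wz": 0, "claw": -1},
    {"wx": 0, "wy": 0, "dz": 0, "dx": 0, "dy": 0, "wz": 0, "claw": -1}
  ]
}}

```text
clock: 15.93
position: [538.5, 2.1, 20.2]
eef_rot: [1.0, -0.003, 0.0, 0.0]
contact_force: [0.4, -0.2, -1.0]
grip_width: 10.5
gripper_force: 42.2
```

Emit:
{"fn": "jog_arm", "kwargs": {
  "motion": [
    {"wx": 0, "wy": 0, "dz": 0, "dx": 0, "dy": 0.04, "wz": 0, "claw": -1},
    {"wx": 0, "wy": 0, "dz": 0, "dx": 0, "dy": 0.04, "wz": 0, "claw": -1},
    {"wx": 0, "wy": 0, "dz": 0, "dx": 0, "dy": 0.04, "wz": 0, "claw": -1},
    {"wx": 0, "wy": 0, "dz": 0, "dx": 0, "dy": 0, "wz": 0, "claw": -1},
    {"wx": 0, "wy": 0, "dz": 0, "dx": 0, "dy": 0, "wz": 0, "claw": -1}
  ]
}}

```text
clock: 16.35
position: [538.4, 1.5, 20.2]
eef_rot: [1.0, -0.003, -0.0, -0.0]
contact_force: [0.5, 3.1, -1.4]
grip_width: 10.5
gripper_force: 42.3
```

Emit:
{"fn": "jog_arm", "kwargs": {
  "motion": [
    {"wx": 0, "wy": 0, "dz": 0, "dx": 0, "dy": 0.04, "wz": 0, "claw": -1},
    {"wx": 0, "wy": 0, "dz": 0, "dx": 0, "dy": 0.04, "wz": 0, "claw": -1},
    {"wx": 0, "wy": 0, "dz": 0, "dx": 0, "dy": 0, "wz": 0, "claw": -1},
    {"wx": 0, "wy": 0, "dz": 0, "dx": 0, "dy": 0, "wz": 0, "claw": -1}
  ]
}}

```text
clock: 16.68
position: [538.4, 1.2, 20.2]
eef_rot: [1.0, -0.003, -0.0, -0.001]
contact_force: [0.0, 5.0, -0.3]
grip_width: 10.7
gripper_force: 42.4
```

The hard stop is felt: Fy 3, then 5 N with motion stopped at y≈1.2. I'll relax the push slightly, seat the washer, and open slowly.

Emit:
{"fn": "jog_arm", "kwargs": {
  "motion": [
    {"wx": 0, "wy": 0, "dz": 0.02, "dx": 0, "dy": -0.04, "wz": 0, "claw": -1},
    {"wx": 0, "wy": 0, "dz": 0, "dx": 0, "dy": -0.02, "wz": 0, "claw": -1},
    {"wx": 0, "wy": 0, "dz": 0, "dx": 0, "dy": 0, "wz": 0, "claw": -1},
    {"wx": 0, "wy": 0, "dz": 0, "dx": 0, "dy": 0, "wz": 0, "claw": -1}
  ],
  "squeeze": 20
}}

```text
clock: 17.02
position: [538.5, 1.3, 20.0]
eef_rot: [1.0, -0.003, 0.0, -0.0]
contact_force: [1.0, 5.1, 0.8]
grip_width: 10.9
gripper_force: 42.5
```

Emit:
{"fn": "jog_arm", "kwargs": {
  "motion": [
    {"wx": 0, "wy": 0, "dz": 0, "dx": 0, "dy": -0.04, "wz": 0, "claw": -1},
    {"wx": 0, "wy": 0, "dz": 0, "dx": 0, "dy": 0, "wz": 0, "claw": -1},
    {"wx": 0, "wy": 0, "dz": 0, "dx": 0, "dy": 0, "wz": 0, "claw": -1}
  ]
}}

```text
clock: 17.27
position: [538.5, 1.3, 20.0]
eef_rot: [1.0, -0.003, 0.0, -0.0]
contact_force: [0.2, 4.6, 0.1]
grip_width: 10.7
gripper_force: 42.4
```

Emit:
{"fn": "jog_arm", "kwargs": {
  "motion": [
    {"wx": 0, "wy": 0, "dz": 0, "dx": 0, "dy": -0.04, "wz": 0, "claw": -1},
    {"wx": 0, "wy": 0, "dz": 0, "dx": 0, "dy": 0, "wz": 0, "claw": -1},
    {"wx": 0, "wy": 0, "dz": 0, "dx": 0, "dy": 0, "wz": 0, "claw": -1},
    {"wx": 0, "wy": 0, "dz": 0, "dx": 0, "dy": 0, "wz": 0, "claw": -1}
  ]
}}

```text
clock: 17.6
position: [538.5, 1.4, 20.0]
eef_rot: [1.0, -0.003, 0.0, 0.0]
contact_force: [1.0, 4.2, 0.8]
grip_width: 11.0
gripper_force: 42.4
```

Emit:
{"fn": "jog_arm", "kwargs": {
  "motion": [
    {"wx": 0, "wy": 0, "dz": 0, "dx": 0, "dy": -0.04, "wz": 0, "claw": -1},
    {"wx": 0, "wy": 0, "dz": 0, "dx": 0, "dy": -0.02, "wz": 0, "claw": -1},
    {"wx": 0, "wy": 0, "dz": 0, "dx": 0, "dy": 0, "wz": 0, "claw": -1},
    {"wx": 0, "wy": 0, "dz": 0, "dx": 0, "dy": 0, "wz": 0, "claw": -0.7},
    {"wx": 0, "wy": 0, "dz": 0, "dx": 0, "dy": 0, "wz": 0, "claw": -0.55},
    {"wx": 0, "wy": 0, "dz": 0, "dx": 0, "dy": 0, "wz": 0, "claw": -0.4},
    {"wx": 0, "wy": 0, "dz": 0, "dx": 0, "dy": 0, "wz": 0, "claw": -0.4},
    {"wx": 0, "wy": 0, "dz": 0, "dx": 0, "dy": 0, "wz": 0, "claw": -0.4}
  ]
}}

```text
clock: 18.27
position: [538.5, 1.8, 20.0]
eef_rot: [1.0, -0.003, 0.0, 0.0]
contact_force: [1.0, 0.9, -0.3]
grip_width: 25.6
gripper_force: 0.0
```

Emit:
{"fn": "jog_arm", "kwargs": {
  "motion": [
    {"wx": 0, "wy": 0, "dz": 0, "dx": 0, "dy": 0, "wz": 0, "claw": -0.2},
    {"wx": 0, "wy": 0, "dz": 0, "dx": 0, "dy": 0, "wz": 0, "claw": -0.2},
    {"wx": 0, "wy": 0, "dz": 0, "dx": 0, "dy": 0, "wz": 0, "claw": -0.2}
  ]
}}

```text
clock: 18.52
position: [538.5, 2.1, 20.0]
eef_rot: [1.0, -0.003, 0.0, 0.0]
contact_force: [-0.1, -0.4, -0.4]
grip_width: 34.0
gripper_force: 0.0
```

Released. Now I'll retract straight up, then move clear so both cameras can see the stud.

Emit:
{"fn": "jog_arm", "kwargs": {
  "motion": [
    {"wx": 0, "wy": 0, "dz": -0.5, "dx": 0, "dy": 0, "wz": 0, "claw": -0.2},
    {"wx": 0, "wy": 0, "dz": -1, "dx": 0, "dy": 0, "wz": 0, "claw": -0.2},
    {"wx": 0, "wy": 0, "dz": -2, "dx": 0, "dy": 0, "wz": 0, "claw": -0.2},
    {"wx": 0, "wy": 0, "dz": -3, "dx": 0, "dy": 0, "wz": 0, "claw": -0.2},
    {"wx": 0, "wy": 0, "dz": -3, "dx": 0, "dy": 0, "wz": 0, "claw": -0.2},
    {"wx": 0, "wy": 0, "dz": -2, "dx": 0, "dy": 0, "wz": 0, "claw": -0.2},
    {"wx": 0, "wy": 0, "dz": 0, "dx": 0, "dy": 0, "wz": 0, "claw": -0.2}
  ]
}}

```text
clock: 19.1
position: [540.9, 1.1, 140.0]
eef_rot: [1.0, -0.004, 0.004, -0.0]
contact_force: [0.8, -0.3, 0.2]
grip_width: 34.4
gripper_force: 0.0
```

Run:
```python
from h import *
p,R=pose();print(p)
t=shot('scene');b=(275,180,80,80)
m=redm(t,b)
m[240:,:312]=0
v,u=np.nonzero(m);print(len(u),u.min(),u.max(),v.min(),v.max())
for y in(0,2,5):
    H=proj(t,boxpts(538.5,y,0,41,76));print(y,H.min(0).round(1),H.max(0).round(1))
bb=(300,190,60,60)
print(fitbox([(t,m,bb)],(538.5,1.5,0.0),41,76))
cv2.imwrite('pics/f.png',cv2.resize(t['pixels'][150:275,260:390,::-1],None,fx=4,fy=4,interpolation=cv2.INTER_CUBIC))
```

```text
[540.88184395   1.08441673 139.98673987]
211 309 321 216 236
0 [307.6 215.1] [321.9 237.4]
2 [308.4 214.8] [322.6 237.1]
5 [309.5 214.4] [323.7 236.6]
(array([ 5.37623403e+02,  3.84312843e-01, -5.31322338e-02]), np.float64(19.765625))
```

View pics/f.png

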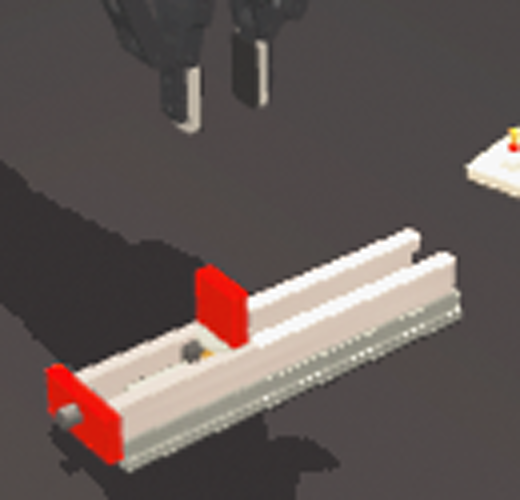

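The picture shows the stud upright and crosswise at (222,305) in the crop, with the brass plunger tip (205,352) against it and the gripper well clear. The fit gives y≈0.4 mm, about 1 mm from where the hard stop was measured. Handing in.

```bash
python3 -c "
from plant import robot
print(robot.sign_off())"
```

```text
the job is handed in; nothing more can be done
None
```

The job is handed in, with no verdict returned: the T-stud is seated in the slot, turned crosswise, pushed to the hard stop (about 5 N felt), and left upright and released, apparently touching the plunger; no contact with the other things was seen or felt.

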